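Steady the rocking stand under the lamp and set the tin on it

ROBOT

A 7-joint arm with a two-finger parallel gripper is mounted at the origin on the work surface. World frame = base frame: x ahead of the robot, y to its left, z up, the work surface at z = 0. Lengths are in m, angles in rad, forces in N, time in s.
With the tool pointing down it reaches from about 0.4 to 0.85 m from the base axis. Payload 10.4 kg.
Tool frame: the origin (TCP) lies midway between the tips of the shut fingers; the grasp point (between the pads) lies 19 mm behind it (arm.pinch_z is the distance from the TCP to the grasp point, in m); x points along the fingers, y is the direction in which the jaws open and shut, and the axes are right-handed (so a half turn about x gives the same grasp; the last joint's range is limited). The gripper opens to 85 mm and grips with 20 to 120 N. Pads are 22 mm wide; open, the fingers measure 114 mm over their backs; the gripper's body (76 mm by 85 mm) begins 54 mm behind the grasp point. The pads swing forward as they close: fully open they stand 13 mm farther back than shut.
Start: joints at [-1.272, 0.332, -0.065, 1.46, 0.022, 1.35, -0.088], TCP at [0.198, 0.593, 0.231] pointing down, gripper open.
Joint ranges: [-2.6, 2.6], [-0.5, 2.12], [-1.47, 1.34], [0.16, 2.42], [-1.27, 4.41], [0.06, 2.06], [-2.6, 2.6]. Speed limits (rad/s): [2.22, 2.22, 2.79, 2.79, 3.14, 3.14, 3.14].

INTERFACE

Orientations are given as a rotation vector (axis times angle).
In Python, from station import arm, optics, nets gives the robot as it stands. Calls block until the motion is done:
- arm.movep(position, orientation): joint-space move of the TCP to a pose.
- arm.move_l(position, feed=0.15, rotation=None, until_force=None): straight line of the TCP; rotation=None keeps the orientation; feed is the mean speed in m/s. With until_force (N) it stops when the force on the tool has changed by that much, and returns True; else False.
- arm.goto_joints(angles): joint-space move.
- arm.release() and arm.grasp(squeeze=None): open the fingers fully, or close them until they stop; squeeze is the grip in N (None keeps the last).
- arm.sleep(seconds).
- arm.solve_ik(position, orientation): joint angles nearest the present ones, or None.
- arm.state(): the state.
- optics.camera(name): name is "scene" or "top" or "wrist"; returns the picture (420x560x3 uint8, red, green, blue); there is no depth.
- optics.camera_params(name): a dict with "fovy" (degrees; the focal length in pixels is half the picture's height over the tangent of half this angle, whatever the lens; pixels are square), "cx", "cy" (the principal point, pixels), "k1" (the pictures are not rectified: a ray, as slopes to the right and down, at radius r is drawn at 1 + k1 r^2 times it, then the intrinsics apply), "world_from_camera" (4x4, takes a point from camera to world coordinates). Camera axes: x right, y down, z forward; pixel columns grow to the right and rows downward; lengths in m; the calibration is good to about 2 mm. A picture is of the moment at which its call begins: read the wrist's pose just before it. camera_params takes no time and is no camera call; for the wrist camera it gives the pose at the moment of the call.
A pose or a line that the arm cannot do raises arm.Unreachable and nothing moves.
- arm.sign_off(): hands the job in, once; it reports no verdict.
Trained networks look in the newest picture that a camera, given by its name, has taken for a name from the list of things; names that differ only in an ending like _2 or _b are one class to them, and where a whole thing is asked for, a point or a joint stands for the part that bears it (a point fixed in the world has none). Each returns a list of dicts, best first, with "conf" (0 to 1); they miss things now and then, are a little off and sometimes report something else, mostly with a low value. They report only what shows in the picture. A call takes as long as a camera call. They do not tell look-alikes from the thing itself.
- nets.look_for(camera, target): "point" ([x, y, z] in m, in world coordinates, good to about 4 mm: the middle of the surface that is visible of it).
- nets.masks_of(camera, target): "pixels" (420x560 bool, what is visible of it).
The state is a dict: "time": time; "qpos": joint angles; "qvel": joint speeds; "joint_torque": joint torques, N m; "position": TCP position; "tool_rot": TCP orientation; "wrist_force": force on the tool from outside, world axes, zero at the start; "torque": the same for the moment, N m; "width": opening from 0.0 (shut) to 1.0 (fully open).
Only numpy, scipy, OpenCV 4.12 (cv2) and the standard library are available. Lean on these libraries where they do the work, as an engineer would, in place of code of your own. Each camera call takes 0.05 s, during which the arm holds its last target.

TASK

The little four-footed stand under the reading lamp has been knocked round on its base plate, so two of its feet are up on the plate's raised rails and it rocks. Turn it on the plate, without lifting it off or tipping it over, until all four feet are down and it stands level and steady; then gently set the closed white tin upright in the middle of it and let go. Do not bump the lamp, and leave the organiser with the remotes, the torch and the coaster where they are.

Things in the scene. Friction and masses are not known exactly. Their poses are not given: they have to be found in the camera images.
- plate: Round dark steel base plate fixed to the cabinet top, 176 mm across, 6 mm thick, origin at the centre of its underside, z up. A brass centre pin (18 mm across, its top 22 mm above the cabinet) stands loosely in a hub under the stand and keeps it centred (2.5 mm play). At the start the lamp has the same yaw, the stand within 0.1 rad of it
- rail_centre (a point): On the plate's axis, level with the tops of its rails: two opposite raised aluminium arcs on the plate, 6 mm high, of a ring 104 to 144 mm in diameter; each covers 58 degrees, the two gaps 122 degrees each. How the rails are turned is NOT reported and is unrelated to any yaw given here: find it by feel or by eye
- stand: Loose walnut stand, about 0.8 kg: round top 156 mm across, 10 mm thick, upper face 34 mm above the foot bottoms. Origin on its axis, level with the foot bottoms, z up. Rocking, two opposite feet are on the rails: origin about 12 mm above the cabinet, leaning about 0.1 rad. With all four feet on the plate: origin 6 mm up, level
- stand_under (a point): Middle of the underside of the stand's top. Four brass ball feet, 14 mm across, on a 124 mm circle, 45 degrees off the stand's x and y axes. It seats every 90 degrees, over a 19 degree range with firm stops (rail ends) at both sides. From the start the nearer range begins within 36 degrees, to an unknown side; the farther within 60
- stand_handle (a point): Middle of the stand's one handle: upright round steel post 12 mm across, from 34 to 70 mm above the foot bottoms (this point 52 mm), 68 mm from the axis on the stand's -x side, facing away from the lamp's pole and to the robot's left at the start. Pushed sideways low down, around the plate's centre, the stand turns easily; over about 8 N against a stop may tip it
- stand_top (a point): Centre of the upper face of the stand, where the tin goes; axes as the stand
- tin: Loose closed white screw-top tin, round, 50 mm across (49 mm below its cap), 48 mm tall, about 110 g, standing on the cabinet top to the robot's left of the stand; origin at the centre of its underside, z up. 25 N of grip holds it
- lamp: Fixed reading lamp, 170 mm beyond the plate's centre along the plate's +x (to the robot's right): base disc 110 mm across, 16 mm high, origin at the centre of its base; pole 14 mm across, 301 mm tall. Its slim level bar (26 mm wide) leaves an upright gripper no room at the stand's middle or handle: come in tilted, the hand leaning away from the pole by 35 to 45 degrees
- lamp_end (a point): Underside of the free end of the lamp's bar, 285 mm above the cabinet, 65 mm past the plate's centre towards its -x; the bar runs from here level back to the pole, top at 301 mm
- organiser: Bystander: walnut remote organiser, 100 x 170 mm, 90 mm high, with two black remotes (top 160 mm up), origin at the centre of its underside
- torch: Bystander: yellow torch lying along its x axis, 145 mm long, 44 mm high, origin at the centre of its underside
- coaster: Bystander: steel coaster, 90 mm across, 5 mm thick, lying beside the tin, nearer or farther from the robot, origin at the centre of its underside
Not all that is in view belongs to the job. Of the things like the tin, leave any that is green or purple; of the rest the larger one is meant.

How it is judged:
On the way, in this order (a step that is already met when the one before it is completed fails the run):
1. the stand is turned until all four feet are down on the plate and it is level, while the tin is still away from it (z of stand in the frame of plate below 0.0085 m and angle between stand's own z axis and vertical below 0.03 rad and horizontal distance between stand and plate below 0.008 m and horizontal distance between tin and stand above 0.11 m), for 0.3 s.
2. the tin stands upright on the middle of the steady stand (z of stand in the frame of plate below 0.0085 m and angle between stand's own z axis and vertical below 0.03 rad and horizontal distance between stand and plate below 0.008 m and horizontal distance between tin and stand_top below 0.02 m and z of tin in the frame of stand_top between -0.003 and 0.003 m and angle between tin's own z axis and vertical below 0.06 rad), for 0.2 s.
At the end, for the whole second after the job is handed in: Stand on its plate, all four feet down (origin under 8.5 mm above the plate underside, within 8 mm of its centre), level within 0.03 rad; tin upright (0.06 rad) on its upper face (height within 3 mm), within 20 mm of the stand centre; both at rest, released (all of step 2 and linear speed of each of tin, stand below 0.01 m/s and angular speed of stand below 0.05 rad/s); the robot touches nothing.
It fails at once if the stand is lifted off its plate (more than 14 mm above where it rocks) (z of stand in the frame of plate above 0.026 m).
It fails at once if the stand is tipped over (tilt over 0.3 rad) (angle between stand's own z axis and vertical above 0.3 rad).
It fails at once if the lamp is bumped (over 5 N) (contact force between lamp and anything else above 5 N).
It fails at once if the tin is dropped or pressed hard on the stand (over 25 N) (contact force between tin and stand above 25 N).
It fails at once if the organiser, torch or coaster is moved by more than 15 mm (distance of any of organiser, torch, coaster from where it was at the start of the episode above 0.015 m).
It also fails if it takes over 67 s, if anything falls off the work surface, if the arm or the gripper's body presses on something with over 40 N, if the wrist force passes 120 N, or if a joint passes its speed limit or range.

## Working session

There is one attempt and no reset: what is moved stays moved. The work goes in short steps, each a Python script; the robot and the scene stay as the last script left them, time stands still between calls to the robot, and variables do not carry over. Pictures are saved under pics/ and viewed, and the job is handed in when it is done.

```bash
ls; mkdir -p pics; python3 - <<'E'
from station import arm, optics, nets
import cv2,numpy as np
np.set_printoptions(precision=4,suppress=True)
for c in ["scene","top","wrist"]:
    im=optics.camera(c); cv2.imwrite(f"pics/{c}0.png",im[:,:,::-1])
    p=optics.camera_params(c); print(c,p)
    for t in ["plate","stand","stand_handle","tin","lamp","lamp_end","organiser","torch","coaster"]:
        if c=="wrist" : continue
        r=nets.look_for(c,t); print(t,[(np.round(d["point"],3).tolist(),round(d["conf"],2)) for d in r[:4]])
print(arm.state())
E
```

```text
pics
scene {'fovy': 42.46981173656778, 'cx': 287.6775873397757, 'cy': 206.35169219769367, 'k1': 0.03899199399094049, 'world_from_camera': array([[-0.8054,  0.3141, -0.5027,  1.1676],
       [ 0.5927,  0.4139, -0.6909,  0.8207],
       [-0.0089, -0.8544, -0.5195,  0.8215],
       [ 0.    ,  0.    ,  0.    ,  1.    ]])}
plate [([0.595, 0.036, 0.008], 0.92)]
stand [([0.558, -0.003, 0.048], 0.71), ([0.686, -0.32, 0.03], 0.21)]
stand_handle [([0.56, -0.002, 0.044], 0.92), ([0.638, 0.246, 0.041], 0.6)]
tin [([0.637, 0.248, 0.042], 0.66), ([0.692, 0.164, 0.045], 0.56)]
lamp [([0.571, -0.155, 0.174], 0.88)]
lamp_end [([0.574, -0.157, 0.17], 0.66)]
organiser [([0.405, -0.31, 0.067], 0.98)]
torch [([0.683, -0.319, 0.029], 0.93)]
coaster []
top {'fovy': 47.894261222774375, 'cx': 276.4208329660539, 'cy': 209.03367524830804, 'k1': -0.0800732141487197, 'world_from_camera': array([[ 0.0118, -0.997 ,  0.0765,  0.4132],
       [-0.9999, -0.0115,  0.0048, -0.0219],
       [-0.0039, -0.0765, -0.9971,  1.5046],
       [ 0.    ,  0.    ,  0.    ,  1.    ]])}
plate [([0.502, -0.035, 0.005], 0.56), ([0.56,
[... 576 characters left out ...]
086, 'world_from_camera': array([[ 0.3164,  0.9133,  0.2563,  0.1325],
       [ 0.9486, -0.3047, -0.0852,  0.6151],
       [ 0.0003,  0.2701, -0.9628,  0.374 ],
       [ 0.    ,  0.    ,  0.    ,  1.    ]])}
{'time': 1.05, 'qpos': array([-1.2716,  0.3322, -0.0647,  1.4601,  0.0216,  1.3499, -0.0885]), 'qvel': array([-0.0006, -0.001 ,  0.0011,  0.0009, -0.0002,  0.0003, -0.001 ]), 'joint_torque': array([ -0.0002, -62.5234,   0.0488, -39.184 ,   0.0163,   0.0016,
         0.    ]), 'position': array([0.1977, 0.5929, 0.2313]), 'tool_rot': array([ 0.2526,  1.556 , -0.2525]), 'wrist_force': array([-0.2179,  0.0835, -0.2411]), 'torque': array([0.0013, 0.0139, 0.0026]), 'width': 0.9998323630340009}
```

View images.

View pics/scene0.png

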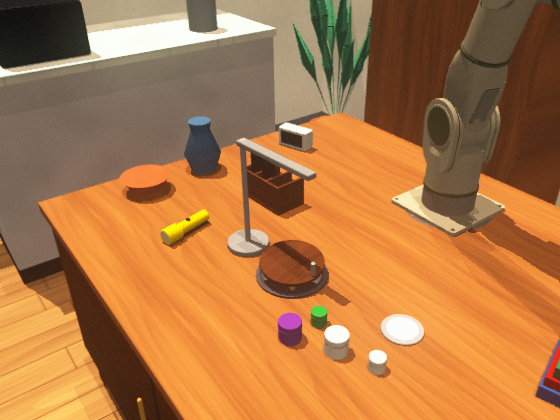

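View pics/top0.png

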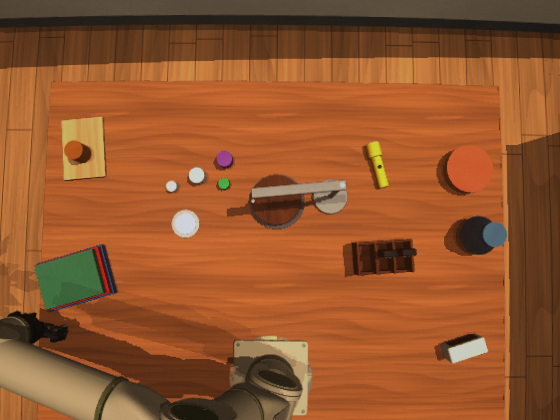

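```bash
python3 - <<'E'
import cv2
a=cv2.imread("pics/scene0.png")[120:340,130:400]; cv2.imwrite("pics/scene0c.png",cv2.resize(a,None,fx=2.6,fy=2.6,interpolation=cv2.INTER_CUBIC))
a=cv2.imread("pics/top0.png")[90:250,130:370]; cv2.imwrite("pics/top0c.png",cv2.resize(a,None,fx=3.2,fy=3.2,interpolation=cv2.INTER_CUBIC))
E
```

```text
(no output)
```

View pics/scene0c.png

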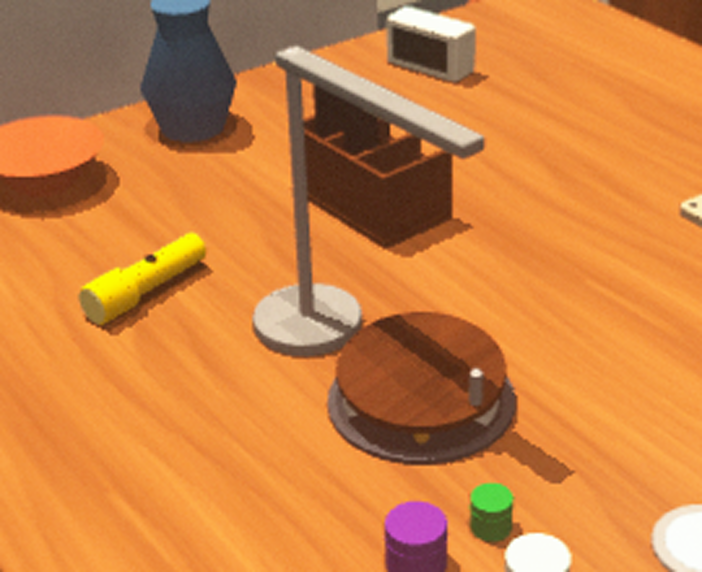

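View pics/top0c.png

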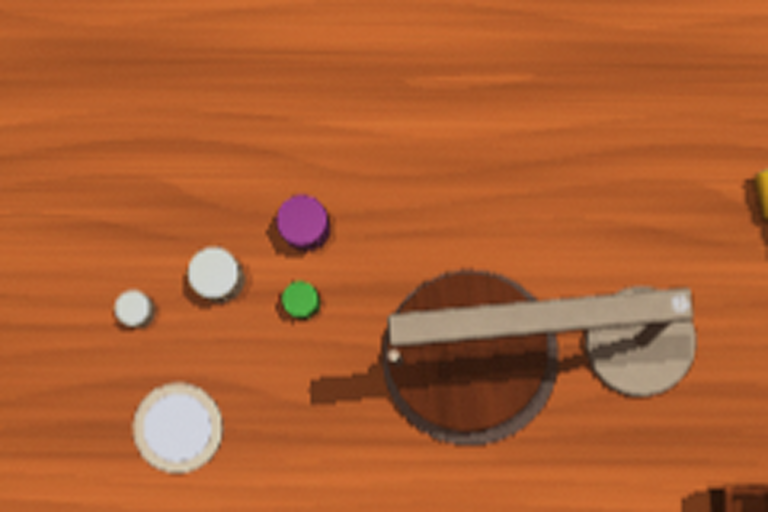

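```bash
cat > h.py <<'E'
from station import arm, optics, nets
import cv2,numpy as np
np.set_printoptions(precision=4,suppress=True)
def K(p,shape=(420,560)):
    f=shape[0]/2/np.tan(np.radians(p["fovy"])/2)
    return np.array([[f,0,p["cx"]],[0,f,p["cy"]],[0,0,1.]]),np.array([p["k1"],0,0,0.])
def proj(p,P):
    k,d=K(p); T=np.linalg.inv(p["world_from_camera"])
    P=np.atleast_2d(np.asarray(P,float))
    return cv2.projectPoints(P.reshape(-1,1,3),cv2.Rodrigues(T[:3,:3])[0],T[:3,3],k,d)[0].reshape(-1,2)
def unproj(p,uv,z):
    k,d=K(p); n=cv2.undistortPoints(np.asarray(uv,float).reshape(-1,1,2),k,d).reshape(-1,2)
    W=p["world_from_camera"]; r=np.c_[n,np.ones(len(n))]@W[:3,:3].T
    return W[:3,3]+r*((z-W[2,3])/r[:,2])[:,None]
def circ(c,z,R,a0=0,a1=2*np.pi,n=60):
    t=np.linspace(a0,a1,n); return np.c_[c[0]+R*np.cos(t),c[1]+R*np.sin(t),0*t+z]
def draw(im,p,P,col,s):
    q=(proj(p,P)+.5)*s
    cv2.polylines(im,[np.round(q).astype(int).reshape(-1,1,2)],False,col,1,cv2.LINE_AA)
E
python3 - <<'E'
from h import *
pt,ps=optics.camera_params("top"),optics.camera_params("scene")
print("plate",unproj(pt,[[276.4,200.8]],.006),"lampbase",unproj(pt,[[329.5,196.7]],.016))
print("bar end top, mid", unproj(pt,[[130+391/3.2,90+330/3.2]],.301), "bar right end",unproj(pt,[[130+690/3.2,90+304/3.2]],.301))
print("handle top",unproj(pt,[[130+394/3.2,90+355/3.2]],.082))
print("tin top",unproj(pt,[[130+213.5/3.2-.5,90+273/3.2-.5]],.048),"coaster",unproj(pt,[[130+178/3.2,90+428/3.2]],.005))
print("small",unproj(pt,[[171,186.5]],.038),"green",unproj(pt,[[223.5,183.5]],.04),"purple",unproj(pt,[[224.5,159]],.05))
for t in ["tin","plate"]:
  for c in ["top","scene"]:
    optics.camera(c)
    for m in nets.masks_of(c,t)[:3]:
        ys,xs=np.nonzero(m["pixels"]); print(t,c,round(m["conf"],2),xs.min(),xs.max(),ys.min(),ys.max(),len(xs))
E
```

```text
plate [[ 0.5544 -0.0144  0.006 ]] lampbase [[ 0.5684 -0.1824  0.016 ]]
bar end top, mid [[0.5456 0.0464 0.301 ]] bar right end [[ 0.5694 -0.193   0.301 ]]
handle top [[0.546  0.0556 0.082 ]]
tin top [[0.629  0.2363 0.048 ]] coaster [[0.4778 0.2739 0.005 ]]
small [[0.5928 0.3167 0.038 ]] green [[0.6036 0.1514 0.04  ]] purple [[0.6793 0.1488 0.05  ]]
tin top 0.74 251 347 180 213 1641
tin top 0.73 188 205 168 184 245
tin top 0.62 217 229 178 189 118
tin scene 0.84 323 348 325 359 781
tin scene 0.72 311 326 306 327 309
tin scene 0.64 368 386 350 374 400
plate top 0.82 253 304 196 229 324
plate scene 0.74 256 327 267 298 914
```

```bash
python3 - <<'E'
from h import *
for c,(x0,y0,w,h) in {"scene":(245,230,95,70),"top":(240,165,115,70)}.items():
    p=optics.camera_params(c); s=8 if c=="scene" else 6
    im=cv2.imread(f"pics/{c}0.png"); raw=im.copy()
    im=cv2.resize(im,None,fx=s,fy=s,interpolation=cv2.INTER_CUBIC)
    raw=im[y0*s:(y0+h)*s,x0*s:(x0+w)*s].copy(); cv2.imwrite(f"pics/{c}_raw.png",raw)
    C=np.array([.5544,-.0144]); L=C+.17*np.array([.083,-.9965])
    draw(im,p,circ(C,.006,.088),(0,255,255),s); draw(im,p,circ(L,.016,.055),(0,255,255),s)
    draw(im,p,circ(C,.012,.072),(255,255,0),s)
    for a in range(0,360,15):
        t=np.radians(a); d=np.array([np.cos(t),np.sin(t)])
        P=[[*(C+.072*d),.006],[*(C+.072*d),.012]]; draw(im,p,P,(0,255,0),s)
        if 0<=a<180 or 1:
            q=(proj(p,[[*(C+.095*d),.006]])[0]*s).astype(int); cv2.putText(im,str(a),tuple(q),0,.4,(255,255,255),1)
    cv2.imwrite(f"pics/{c}_ov.png",im[y0*s:(y0+h)*s,x0*s:(x0+w)*s])
E
```

```text
(no output)
```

View pics/scene_raw.png

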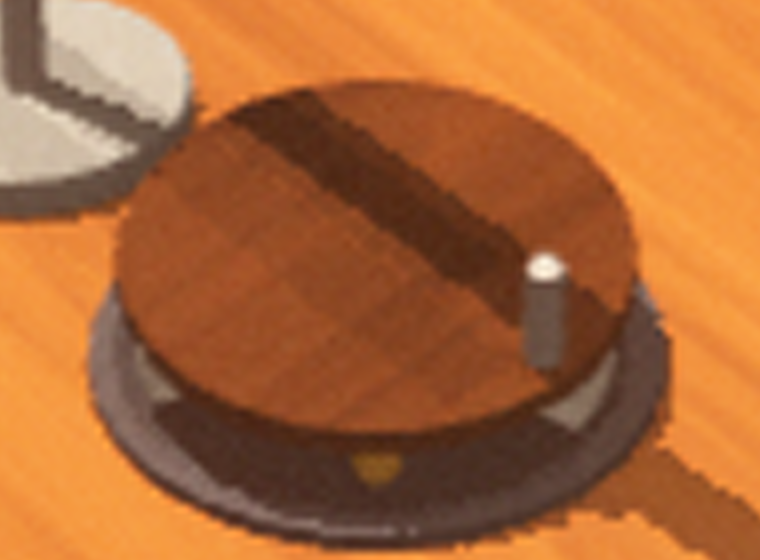

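View pics/scene_ov.png

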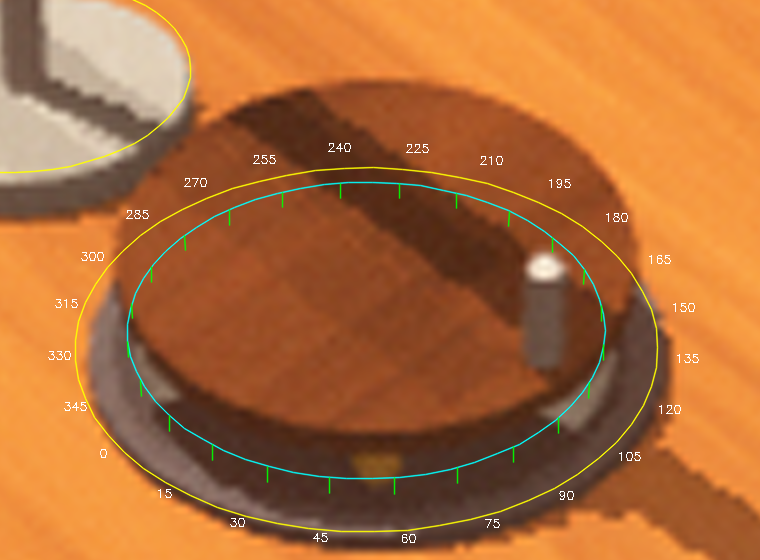

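View pics/top_ov.png

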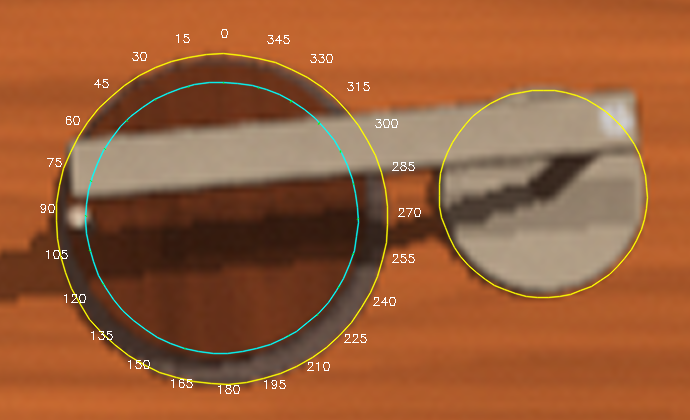

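```bash
cat >> h.py <<'E'
from scipy.spatial.transform import Rotation as Ro
C=np.array([.555,-.0135])
def rot(az,tilt,sgn=1):
    """hand leans towards azimuth az (deg) by tilt (deg) from vertical; jaws horizontal"""
    a,t=np.radians([az,tilt]); l=np.array([np.cos(a),np.sin(a),0])
    x=-np.sin(t)*l-np.cos(t)*np.array([0,0,1.]); y=sgn*np.cross([0,0,1.],l)
    return Ro.from_matrix(np.c_[x,y,np.cross(x,y)]).as_rotvec()
def pushpos(ang,off,z,r=.068):
    t=np.radians(ang); R=np.array([np.cos(t),np.sin(t)]); T=np.array([-R[1],R[0]])
    return np.r_[C+r*R-off*T,z]
lo=np.array([-2.6,-.5,-1.47,.16,-1.27,.06,-2.6]);hi=np.array([2.6,2.12,1.34,2.42,4.41,2.06,2.6])
E
python3 - <<'E'
from h import *
for s in (1,-1):
  for az in (80,95,110,125,140):
    for tilt in (35,42):
      q=arm.solve_ik(pushpos(az,.03,.058),rot(az,tilt,s)); 
      print(s,az,tilt,None if q is None else (q, round(float(min((q-lo).min(),(hi-q).min())),2)))
for s in (1,-1):
  for az in (80,95,110):
    print("tin",s,az,arm.solve_ik([.629,.236,.03],rot(az,40,s)),arm.solve_ik([*C,.06],rot(az,40,s)))
E
```

```text
1 80 35 (array([-0.4975,  0.6467,  0.0873,  1.5315,  0.4545,  1.3566,  2.3613]), 0.24)
1 80 42 (array([-0.5191,  0.7118,  0.0654,  1.4841,  0.5312,  1.4494,  2.3034]), 0.3)
1 95 35 (array([-0.5262,  0.5388,  0.0369,  1.7037,  0.574 ,  1.2262,  2.4477]), 0.15)
1 95 42 (array([-0.5569,  0.5961,  0.0153,  1.6778,  0.6623,  1.3092,  2.3621]), 0.24)
1 110 35 (array([-0.5446,  0.424 , -0.0009,  1.8807,  0.6892,  1.0867,  2.5372]), 0.06)
1 110 42 (array([-0.5839,  0.4741, -0.023 ,  1.8758,  0.7951,  1.1625,  2.4161]), 0.18)
1 125 35 (array([ 0.4717,  0.6895, -1.2432,  2.009 ,  1.2997,  1.4035,  2.4135]), 0.19)
1 125 42 (array([-0.5975,  0.3457, -0.0467,  2.0722,  0.9367,  1.006 ,  2.4708]), 0.13)
1 140 35 (array([ 0.6653,  0.6249, -1.3802,  2.1721,  1.3792,  1.2467,  2.5803]), 0.02)
1 140 42 (array([-0.5928,  0.211 , -0.0488,  2.26  ,  1.0977,  0.8331,  2.5322]), 0.07)
-1 80 35 (array([-0.8139,  0.7096,  0.5351,  1.5515,  0.194 ,  1.2773, -0.5972]), 0.78)
-1 80 42 (array([-0.8506,  0.7836,  0.549 ,  1.5058,  0.2423,  1.347 , -0.6404]), 0.71)
-1 95 35 (array([-0.8537,  0.58  ,  0.4577,  1.72
[... 714 characters left out ...]
507  2.2143] [-0.4923  0.5832  0.1141  1.6809  0.531   1.328   2.3328]
tin 1 95 [-0.6662  0.8676 -0.0581  1.2508  0.5934  1.5023  2.3257] [-0.5081  0.4902  0.074   1.8269  0.6678  1.1929  2.419 ]
tin 1 110 [-0.6786  0.7696 -0.0889  1.4285  0.7167  1.3426  2.4258] [-0.5135  0.3931  0.0474  1.9749  0.8061  1.045   2.505 ]
tin -1 80 [-0.8809  1.0049  0.4326  1.0971  0.1427  1.5751 -0.7556] [-0.7994  0.6399  0.5185  1.699   0.3209  1.2414 -0.6523]
tin -1 95 [-0.9473  0.9058  0.4067  1.2725  0.273   1.3976 -0.6387] [-0.8232  0.5298  0.4603  1.8445  0.4913  1.0994 -0.5956]
tin -1 110 [-0.9942  0.801   0.3756  1.4503  0.4114  1.2141 -0.5445] [-0.8358  0.4192  0.4199  1.992   0.6655  0.954  -0.5399]
```

```bash
python3 - <<'E'
from h import *
r=rot(95,42,-1); ax=Ro.from_rotvec(r).as_matrix()[:,0]
arm.movep([.45,.35,.27],r); 
arm.movep(pushpos(95,.038,.058)-.13*ax,r)
arm.grasp(20)
p=optics.camera_params("wrist"); im=optics.camera("wrist"); cv2.imwrite("pics/w1.png",im[:,:,::-1])
np.save("pics/w1.npy",p["world_from_camera"])
s=arm.state(); print(s["time"],s["position"],s["width"],s["wrist_force"],p["world_from_camera"])
E
```

```text
4.6083 [0.5793 0.1442 0.1546] -0.0005357081266039388 [0.0571 0.1433 0.9123] [[ 0.9962  0.0457  0.0739  0.5661]
 [ 0.0869 -0.5335 -0.8413  0.2903]
 [ 0.001   0.8446 -0.5354  0.215 ]
 [ 0.      0.      0.      1.    ]]
```

View pics/w1.png

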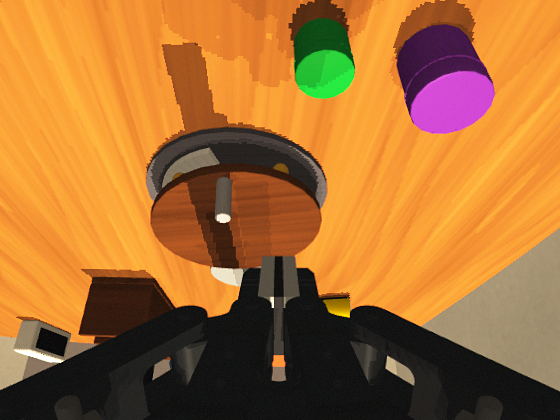

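```bash
python3 - <<'E'
from h import *
p=optics.camera_params("wrist"); p["world_from_camera"]=np.load("pics/w1.npy")
x0,y0,w,h=135,110,205,165; s=3
im=cv2.resize(cv2.imread("pics/w1.png"),None,fx=s,fy=s,interpolation=cv2.INTER_CUBIC)
draw(im,p,circ(C,.006,.088),(0,255,255),s)
for a in range(0,181,10):
    t=np.radians(a); d=np.array([np.cos(t),np.sin(t)])
    draw(im,p,[[*(C+.052*d),.012],[*(C+.072*d),.012],[*(C+.072*d),.006]],(0,255,0),s)
    q=(proj(p,[[*(C+.095*d),.006]])[0]*s).astype(int); cv2.putText(im,str(a),tuple(q),0,.4,(255,255,255),1)
im=cv2.flip(im[y0*s:(y0+h)*s,x0*s:(x0+w)*s],-1)
raw=cv2.resize(cv2.imread("pics/w1.png")[y0:y0+h,x0:x0+w],None,fx=s,fy=s,interpolation=cv2.INTER_CUBIC)
cv2.imwrite("pics/w1_ov.png",cv2.flip(im,-1)); cv2.imwrite("pics/w1_raw.png",raw)
E
```

```text
(no output)
```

View pics/w1_ov.png

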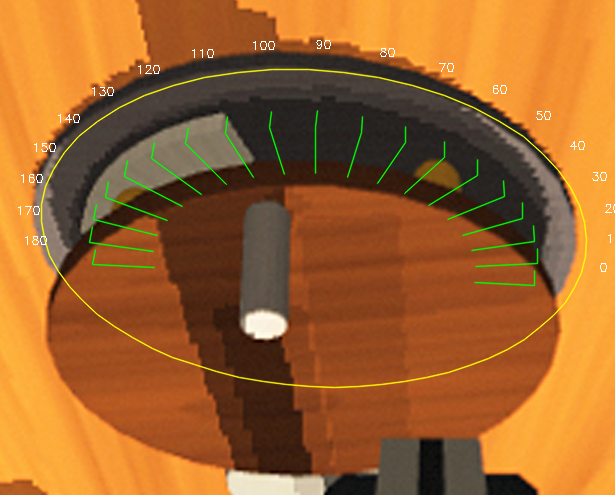

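View pics/w1_raw.png

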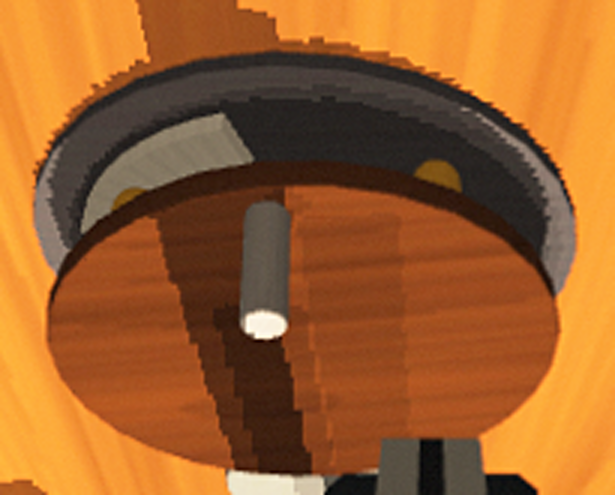

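```bash
sed -i 's/^C=.*/C=np.array([.553,-.0105])/' h.py; python3 - <<'E'
from h import *
r=rot(97,42,-1)
P=pushpos(97,.036,.060)
print(arm.move_l(P,feed=.08,rotation=r,until_force=6))
s=arm.state(); print(s["time"],s["position"],s["wrist_force"])
f0=s["wrist_force"]
for off in (.030,.026,.022,.018,.014):
    b=arm.move_l(pushpos(97,off,.060),feed=.03,until_force=5)
    s=arm.state(); print(off,b,s["time"],s["wrist_force"]-f0)
    if abs((s["wrist_force"]-f0)[:2]).max()>1.0 or b: break
im=optics.camera("wrist"); cv2.imwrite("pics/w2.png",im[:,:,::-1])
E
```

```text
False
6.3333 [0.5806 0.0618 0.0602] [-0.0126  0.1733 -1.0144]
0.03 False 6.6833 [-0.4422  0.3772  1.0905]
0.026 False 6.9667 [-0.33    0.1475  0.9615]
0.022 False 7.25 [0.0823 0.3314 0.8243]
0.018 False 7.5333 [1.8508 1.6822 1.2382]
```

View pics/w2.png

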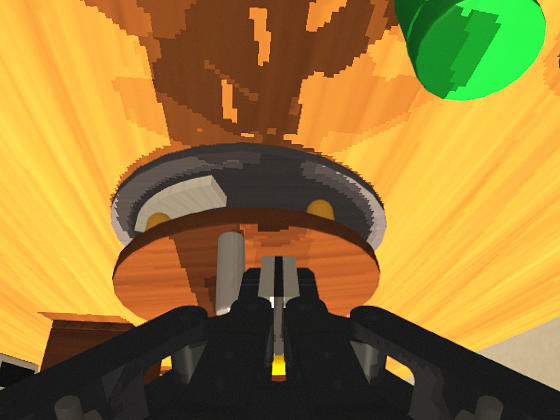

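```bash
python3 - <<'E'
from h import *
f0=np.array([0,.4,0])
for a in range(101,130,4):
    b=arm.move_l(pushpos(a,.019,.060),feed=.04,rotation=rot(a,42,-1),until_force=7)
    s=arm.state(); print(a,b,round(s["time"],2),s["wrist_force"])
    if b: break
p=optics.camera_params("wrist");im=optics.camera("wrist"); cv2.imwrite("pics/w3.png",im[:,:,::-1]); np.save("pics/w3.npy",p["world_from_camera"])
im=optics.camera("scene"); cv2.imwrite("pics/s3.png",cv2.resize(im[200:330,220:380,::-1],None,fx=4,fy=4))
E
```

```text
101 False 7.83 [0.4008 0.7989 0.0537]
105 False 8.11 [0.4593 0.226  0.3703]
109 False 8.38 [ 0.2545  0.0606 -0.3781]
113 False 8.66 [-0.2635  0.4563 -0.7875]
117 False 8.93 [1.0381 1.3226 0.5074]
121 False 9.21 [1.9616 2.3897 1.2594]
125 False 9.48 [0.1715 1.8938 0.5189]
129 False 9.76 [0.613  2.4409 1.2057]
```

View pics/w3.png

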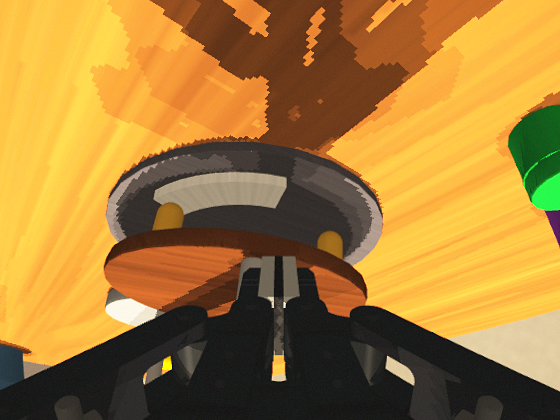

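View pics/s3.png

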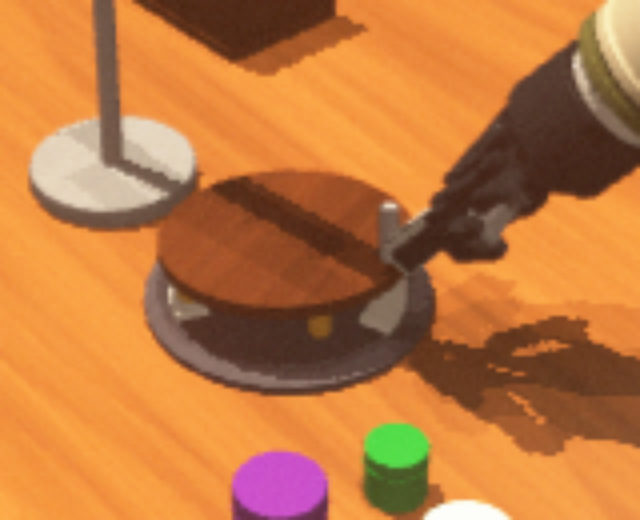

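```bash
python3 - <<'E'
from h import *
for a in range(132,139,3):
    b=arm.move_l(pushpos(a,.019,.060),feed=.03,rotation=rot(min(a,135),42,-1),until_force=6)
    s=arm.state(); print(a,b,round(s["time"],2),s["wrist_force"])
    if b: break
p=optics.camera_params("wrist");im=optics.camera("wrist"); cv2.imwrite("pics/w4.png",im[:,:,::-1]); np.save("pics/w4.npy",p["world_from_camera"])
im=optics.camera("scene"); cv2.imwrite("pics/s4.png",cv2.resize(im[200:330,220:380,::-1],None,fx=4,fy=4))
E
```

```text
132 False 10.13 [1.3016 0.8788 0.8881]
135 False 10.41 [ 0.4783  1.9308 -1.09  ]
138 False 10.68 [-1.5363  1.5294 -1.5203]
```

View pics/w4.png

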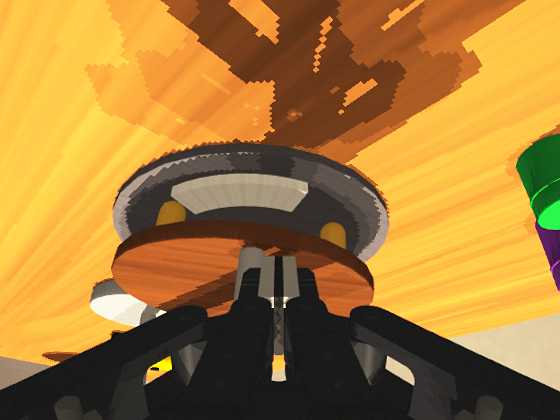

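View pics/s4.png

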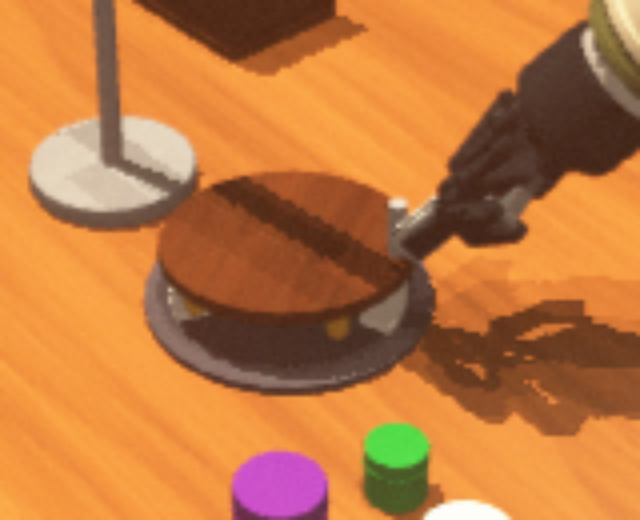

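```bash
cat > ov.py <<'E'
import sys
from h import *
def ov(src,npy,out,angs,box=(95,130,320,190),s=2.4,zs=.006):
    p=optics.camera_params("wrist"); p["world_from_camera"]=np.load(npy)
    x0,y0,w,h=box; im=cv2.imread(src); S=4
    im=cv2.resize(im,None,fx=S,fy=S,interpolation=cv2.INTER_CUBIC)
    draw(im,p,circ(C,.006,.088),(0,255,255),S); draw(im,p,circ(C,zs+.034,.078),(255,255,0),S); draw(im,p,circ(C,zs+.024,.078),(255,255,0),S)
    for e in (110,168):
        d=np.array([np.cos(np.radians(e)),np.sin(np.radians(e))]); draw(im,p,[[*(C+.052*d),.012],[*(C+.072*d),.012],[*(C+.072*d),.006]],(255,0,255),S)
    for a,col in zip(angs,[(0,255,0),(0,0,255)]):
        d=lambda t:np.array([np.cos(np.radians(t)),np.sin(np.radians(t))])
        H=C+.068*d(a); draw(im,p,circ(H,zs+.070,.006,n=20),col,S); draw(im,p,circ(H,zs+.034,.006,n=20),col,S)
        for k in (45,-45): 
            F=C+.062*d(a+k); draw(im,p,circ(F,zs+.007,.007,n=20),col,S); draw(im,p,circ(F,zs,.002,n=10),col,S)
    im=im[int(y0*S):int((y0+h)*S),int(x0*S):int((x0+w)*S)]; cv2.imwrite(out,cv2.resize(im,None,fx=s/S,fy=s/S,interpolation=cv2.INTER_AREA))
E
python3 -c "
from ov import *
ov('pics/w4.png','pics/w4.npy','pics/w4_ov.png',(130,138))"
```

```text
(no output)
```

View pics/w4_ov.png

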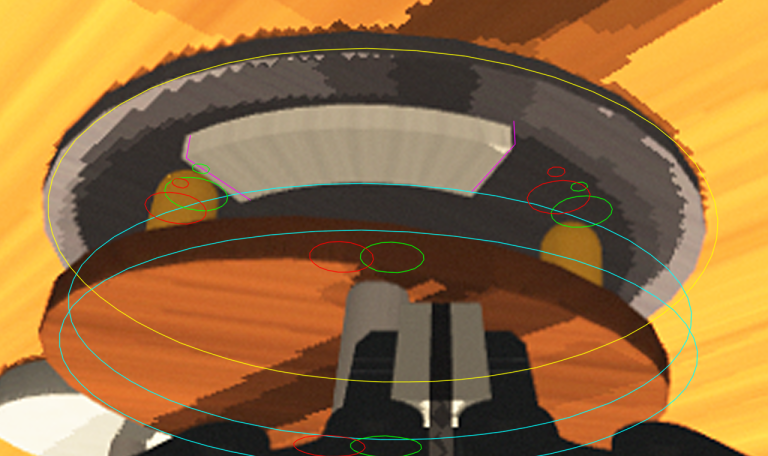

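```bash
python3 - <<'E'
from h import *
for a in (140,142):
    b=arm.move_l(pushpos(a,.019,.060),feed=.03,rotation=rot(135,42,-1),until_force=5)
    s=arm.state(); print(a,b,round(s["time"],2),s["wrist_force"])
    if b: break
p=optics.camera_params("wrist");im=optics.camera("wrist"); cv2.imwrite("pics/w5.png",im[:,:,::-1]); np.save("pics/w5.npy",p["world_from_camera"])
from ov import ov
ov('pics/w5.png','pics/w5.npy','pics/w5_ov.png',(132,142))
E
```

```text
140 False 11.03 [-2.3352  2.4573 -1.8363]
142 False 11.28 [-2.2098  4.2939 -1.1318]
```

View pics/w5_ov.png

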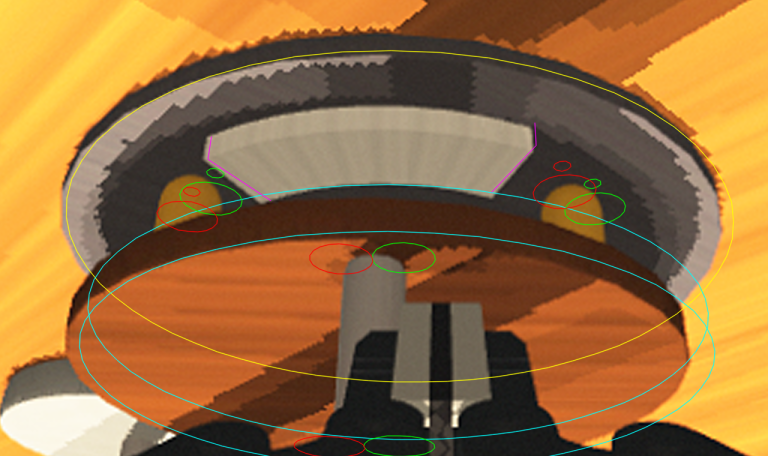

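```bash
python3 - <<'E'
from h import *
arm.move_l(pushpos(142,.030,.060),feed=.05)
arm.sleep(.3)
s=arm.state(); print(round(s["time"],2),s["wrist_force"])
p=optics.camera_params("wrist");im=optics.camera("wrist"); cv2.imwrite("pics/w6.png",im[:,:,::-1]); np.save("pics/w6.npy",p["world_from_camera"])
im=optics.camera("scene"); cv2.imwrite("pics/s6f.png",im[:,:,::-1]);cv2.imwrite("pics/s6.png",cv2.resize(im[220:310,240:350,::-1],None,fx=7,fy=6.6))
from ov import ov
ov('pics/w6.png','pics/w6.npy','pics/w6_ov.png',(132,142))
E
```

```text
12.0 [ 0.5507 -0.1287  0.0554]
```

View pics/w6_ov.png

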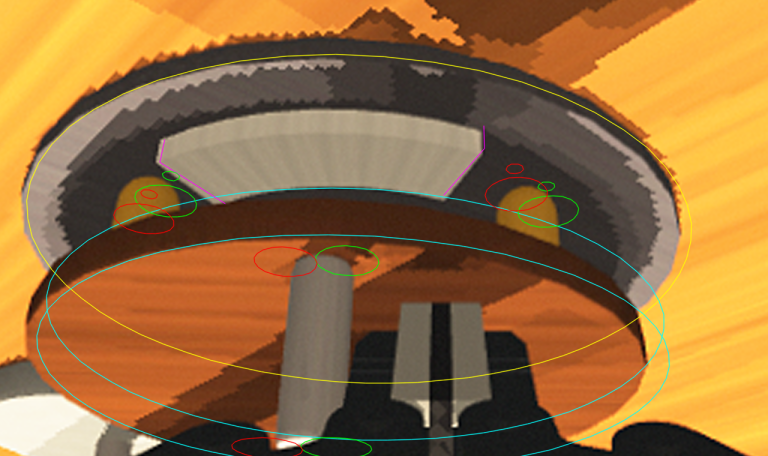

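View pics/s6.png

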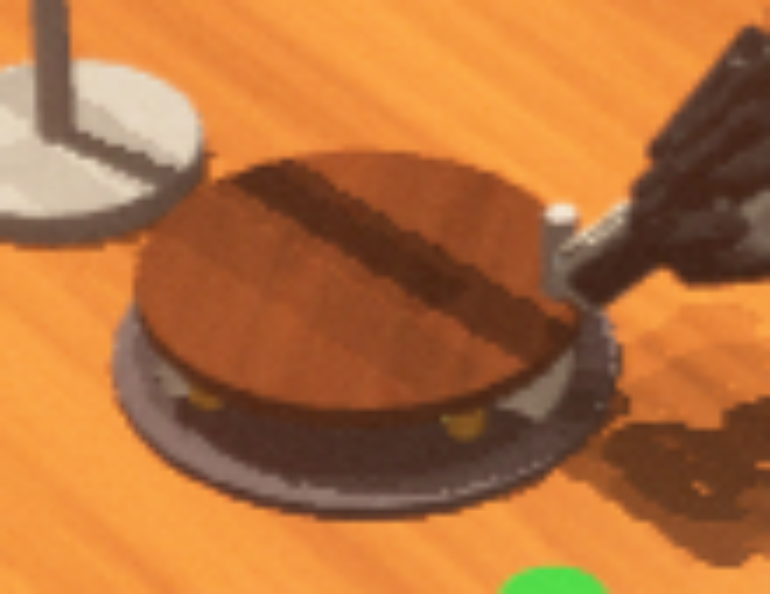

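```bash
python3 - <<'E'
import cv2
im=cv2.imread("pics/w6.png")
a=im[190:330,95:235]; b=im[190:330,260:400]
import numpy as np
o=np.hstack([cv2.resize(x,None,fx=2.8,fy=4,interpolation=cv2.INTER_NEAREST) for x in (a,b)])
for i in range(0,140,10):
    cv2.putText(o,str(190+i),(0,i*4+4),0,.35,(255,255,255),1)
    cv2.putText(o,str(95+i),(int(i*2.8),8),0,.3,(0,0,0),1); cv2.putText(o,str(260+i),(int(392+i*2.8),8),0,.3,(0,0,0),1)
cv2.imwrite("pics/w6z.png",o)
hsv=cv2.cvtColor(im,cv2.COLOR_BGR2HSV)
m=((hsv[...,0]>14)&(hsv[...,0]<24)&(hsv[...,1]>190)&(hsv[...,2]>70)&(hsv[...,2]<190)).astype(np.uint8)
m[:190]=0;m[245:]=0
n,l,st,c=cv2.connectedComponentsWithStats(m)
for i in range(1,n):
    if st[i,4]>40: print(st[i],c[i])
E
```

```text
[142 204  28  22 374] [154.7513369 213.4171123]
[302 208  26  25 425] [315.27294118 218.82352941]
```

View pics/w6z.png

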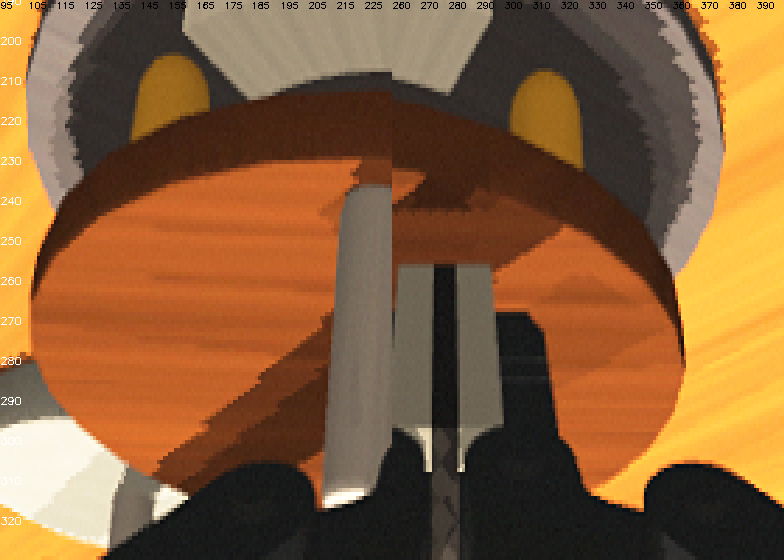

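```bash
cat > fit.py <<'E'
from h import *
from scipy.optimize import least_squares
def model(v,p):
    x,y,z,yaw,tx,ty=v
    R=Ro.from_rotvec([tx,ty,0]).as_matrix()@Ro.from_euler('z',yaw).as_matrix()
    W=lambda P:np.atleast_2d(P)@R.T+[x,y,z]
    cam=p["world_from_camera"][:3,3]
    def sil(a):
        c=W([.062*np.cos(a),.062*np.sin(a),.007])[0]
        d=(c-cam)/np.linalg.norm(c-cam); u=np.linalg.svd(d[None])[2][1:]
        t=np.linspace(0,2*np.pi,80); q=proj(p,c+.007*(np.cos(t)[:,None]*u[0]+np.sin(t)[:,None]*u[1]))
        i=q[:,1].argmin(); return [q[:,0].min(),q[:,0].max(),q[:,1].min()]
    t=np.linspace(0,2*np.pi,720)
    lo=proj(p,W(np.c_[.078*np.cos(t),.078*np.sin(t),0*t+.024])); up=proj(p,W(np.c_[.078*np.cos(t),.078*np.sin(t),0*t+.034]))
    al=np.r_[lo,up]
    near=lambda q,xx:np.interp(xx,*(lambda s:(s[:,0],s[:,1]))(q[q[:,1]<np.median(q[:,1])][np.argsort(q[q[:,1]<np.median(q[:,1])][:,0])]))
    h=proj(p,W([[-.068,0,.070],[-.068,0,.034]]))
    return sil,al,near,lo,up,h
def resid(v,p,o):
    sil,al,near,lo,up,h=model(v,p)
    L=sil(np.pi+np.pi/4); Rr=sil(np.pi-np.pi/4)
    return np.r_[np.array(L)-o["L"],np.array(Rr)-o["R"],al[:,0].min()-o["dl"],al[:,0].max()-o["dr"],
      [near(lo,a)-b for a,b in o["lo"]],[near(up,a)-b for a,b in o["up"]],h[1,0]-o["hb"],h[0,0]-o["ht"]]
E
python3 - <<'E'
from fit import *
p=optics.camera_params("wrist"); p["world_from_camera"]=np.load("pics/w6.npy")
# (x crop left panel: 95+X/2.8 ; right: 260+(X-392)/2.8 ; y:190+Y/4)
o=dict(L=[143.5,169.7,203.5],R=[302.2,328.2,207.3],dl=105.7,dr=364.6,lo=[(200,213.5),(235,212.3),(270,217.5)],up=[(200,229.5),(235,229.3-.3)],hb=228.5,ht=219)
for y0 in np.radians([-43]):
  r=least_squares(resid,[.552,-.012,.006,y0,0,0],args=(p,o),x_scale=[.002,.002,.002,.03,.03,.03],loss="soft_l1")
  print(r.cost,r.x,"handle",np.degrees(r.x[3])+180,"tilt",np.hypot(r.x[4],r.x[5])); print(resid(r.x,p,o))
  q=least_squares(lambda w:resid(np.r_[w[:2],.006,w[2],0,0],p,o),[.552,-.012,y0],loss="soft_l1"); print("level",q.cost,q.x,q.fun)
E
```

```text
6.915790551214021 [ 0.5524 -0.0148  0.0057 -0.8147  0.0197 -0.0093] handle 133.3235418218103 tilt 0.021747379264743207
[ 0.8224  0.4125 -0.5045 -0.4027 -1.1656  0.7453 -0.4496  0.8821 -1.52
 -0.2736 -1.6424  1.5764  2.4843 -1.2612  0.6539]
level 9.7225131779618 [ 0.5524 -0.0155 -0.8183] [ 0.3106 -0.0656  1.0363 -0.8639 -1.7459 -0.0781 -0.6368  0.8875 -1.2381
 -0.6235 -2.5584  1.7283  1.9449 -0.2189  3.51  ]
```

```bash
python3 - <<'E'
from h import *
for a,off in ((142,.021),(144,.019),(147,.019)):
    b=arm.move_l(pushpos(a,off,.060),feed=.03,until_force=6)
    s=arm.state(); print(a,b,round(s["time"],2),s["wrist_force"])
    if b: break
arm.move_l(pushpos(a,.034,.060),feed=.05); arm.sleep(.3)
s=arm.state(); print(round(s["time"],2),s["wrist_force"])
p=optics.camera_params("wrist");im=optics.camera("wrist"); cv2.imwrite("pics/w7.png",im[:,:,::-1]); np.save("pics/w7.npy",p["world_from_camera"])
im=im[:,:,::-1]
a=im[190:330,80:220]; b=im[190:330,240:380]
o=np.hstack([cv2.resize(x,None,fx=2.8,fy=4,interpolation=cv2.INTER_NEAREST) for x in (a,b)])
for i in range(0,140,10):
    cv2.putText(o,str(190+i),(0,i*4+4),0,.35,(255,255,255),1)
    cv2.putText(o,str(80+i),(int(i*2.8),8),0,.3,(0,0,0),1); cv2.putText(o,str(240+i),(int(392+i*2.8),8),0,.3,(0,0,0),1)
cv2.imwrite("pics/w7z.png",o)
im=optics.camera("scene"); cv2.imwrite("pics/s7f.png",im[:,:,::-1]);cv2.imwrite("pics/s7.png",cv2.resize(im[220:310,240:350,::-1],None,fx=7,fy=6.6))
E
```

```text
142 False 12.55 [-0.5087  1.6051 -0.2142]
144 False 12.85 [-1.8115  3.7396  1.113 ]
147 False 13.12 [-0.8706  3.8878  1.6798]
13.88 [ 0.1086 -0.0267 -0.2021]
```

View pics/w7z.png

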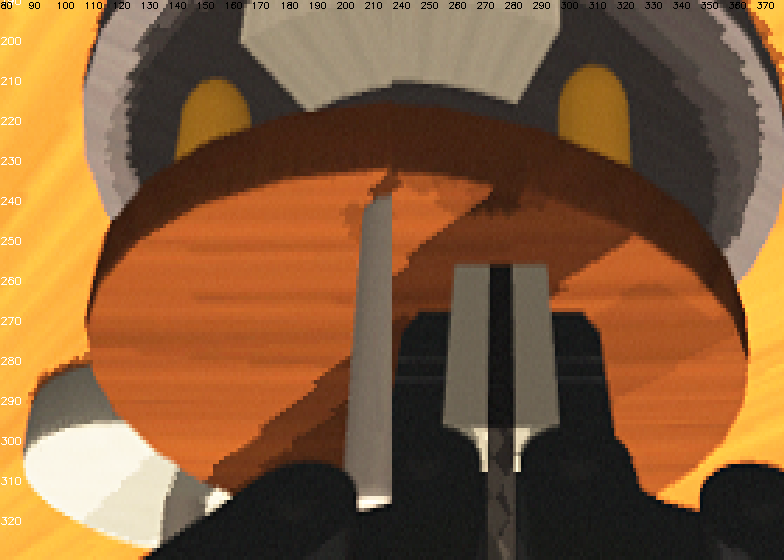

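View pics/s7.png

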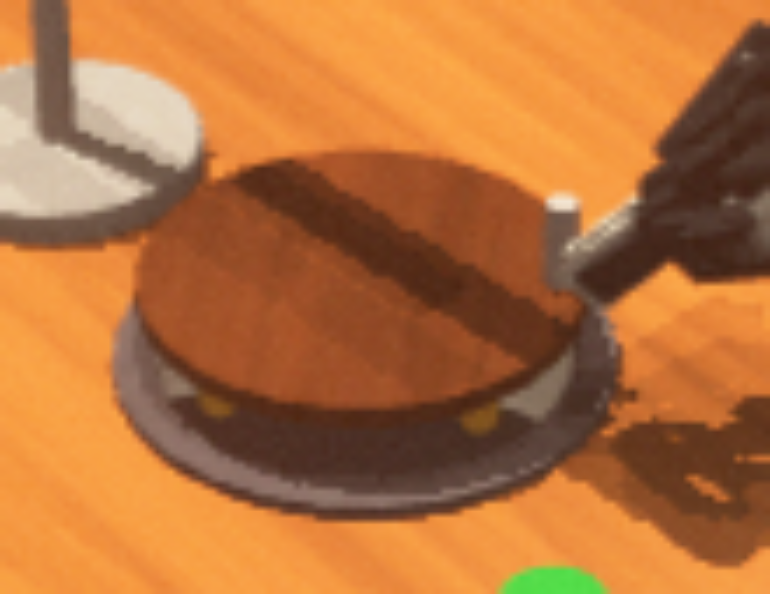

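```bash
python3 - <<'E'
from fit import *
p=optics.camera_params("wrist"); p["world_from_camera"]=np.load("pics/w7.npy"); ps=optics.camera_params("scene")
o=dict(L=[144,169.5,209.4],R=[299.3,324.8,206],dl=111.4,dr=367,lo=[(198,217.2),(218,215.4)],up=[(198,233.3),(218,232)],hb=0,ht=0)
r=least_squares(lambda v:resid(v,p,o)[:-2],[.552,-.012,.006,-.75,0,0],x_scale=[.002,.002,.002,.03,.03,.03],loss="soft_l1")
print(r.cost,r.x,"handle",np.degrees(r.x[3])+180,"tilt",np.hypot(r.x[4],r.x[5])); print(r.fun)
q=least_squares(lambda w:resid(np.r_[w[:2],.006,w[2],0,0],p,o)[:-2],[.552,-.012,-.75],loss="soft_l1"); print("level",q.cost,q.x,q.fun)
def rs(v):
    a=proj(ps,circ(v,.040,.078,n=360)); b=proj(ps,circ(v,.030,.078,n=360))
    return [min(a[:,0].min(),b[:,0].min())-259.3,max(a[:,0].max(),b[:,0].max())-323.1,a[:,1].min()-243,b[:,1].max()-282.6]
s=least_squares(rs,[.552,-.012]); print("scene",s.x,s.fun)
pt=optics.camera_params("top")
# tin by both
im=optics.camera("top"); cv2.imwrite("pics/t7.png",cv2.resize(im[130:250,160:360,::-1],None,fx=4,fy=4))
E
```

```text
3.651105515443742 [ 0.5521 -0.0164  0.005  -0.7543 -0.0007  0.0105] handle 136.78108315358426 tilt 0.010524009608446306
[ 0.935   0.6391  0.1598 -0.1371 -0.6005 -0.1826 -1.0509  0.1994 -1.4902
 -1.0749  1.1333  1.3073]
level 4.160379549389235 [ 0.5519 -0.0157 -0.7469] [ 0.5414  0.306   0.3532 -0.1265 -0.422   0.3832 -1.6459  0.8895 -1.7441
 -1.2009  0.8954  1.2142]
scene [ 0.5506 -0.0153] [-0.7443  0.7398 -1.9193  1.4378]
```

View pics/t7.png

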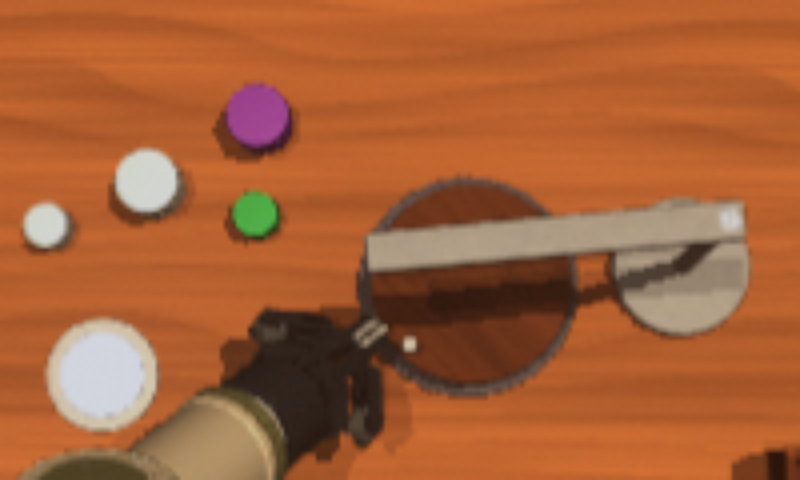

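```bash
python3 - <<'E'
from h import *
S=arm.state(); R=Ro.from_rotvec(S["tool_rot"]).as_matrix()
arm.move_l(S["position"]-.10*R[:,0]+[0,0,.04],feed=.2)
arm.release()
r=rot(86,40,-1); ax=Ro.from_rotvec(r).as_matrix()[:,0]
T=np.array([.629,.236]); g=np.r_[T,.030]; tcp=g+.019*ax
arm.movep(tcp-.16*ax,r)
p=optics.camera_params("wrist"); im=optics.camera("wrist"); cv2.imwrite("pics/w8.png",im[:,:,::-1]); np.save("pics/w8.npy",p["world_from_camera"])
print(arm.state()["time"],arm.state()["position"],tcp)
for t in ["tin"]:
  for d in nets.look_for("wrist",t)[:4]: print(d["point"],d["conf"])
im=im[:,:,::-1].copy()
for z,R_ in ((0,.0245),(.048,.025)): draw(im,p,circ(T,z,R_),(0,0,255),1)
cv2.imwrite("pics/w8o.png",im)
E
```

```text
17.025 [0.6355 0.3261 0.1393] [0.6281 0.2238 0.0154]
[0.6811, 0.1752, 0.0357] 0.97
[0.6054, 0.1603, 0.0333] 0.74
[0.6306, 0.251, 0.0377] 0.67
[0.6046, 0.3329, 0.0346] 0.56
```

View pics/w8o.png

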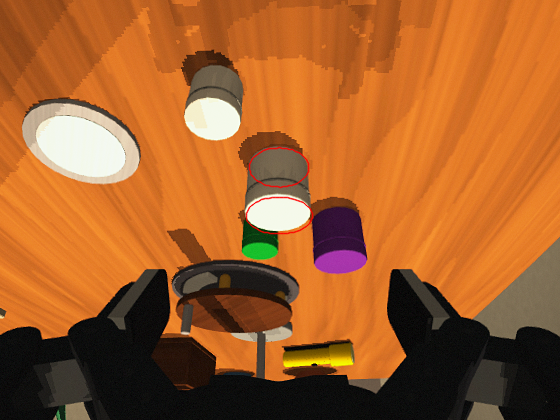

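```bash
python3 - <<'E'
from h import *
r=rot(86,40,-1); ax=Ro.from_rotvec(r).as_matrix()[:,0]
tcp=np.r_[.629,.2358,.030]+.019*ax
print(arm.move_l(tcp,feed=.12,rotation=r,until_force=8))
arm.grasp(25); s=arm.state(); print(s["time"],s["position"]-tcp,s["width"]*85,s["wrist_force"])
arm.move_l(tcp+[0,0,.03],feed=.06)
s=arm.state(); print(s["time"],s["width"]*85,s["wrist_force"])
p=optics.camera_params("wrist"); im=optics.camera("wrist")[:,:,::-1].copy(); cv2.imwrite("pics/w9.png",im)
np.save("pics/w9.npy",p["world_from_camera"])
for z,R_ in ((.03,.0245),(.078,.025)): draw(im,p,circ((.629,.2358),z,R_),(0,0,255),1)
cv2.imwrite("pics/w9o.png",im)
im=optics.camera("scene"); cv2.imwrite("pics/s9.png",cv2.resize(im[250:400,260:430,::-1],None,fx=4,fy=4))
E
```

```text
False
18.9917 [0.0002 0.0003 0.0003] 48.876852742139825 [0.3618 0.6037 2.1442]
19.6417 48.81137602112858 [ 0.2074 -0.214  -0.9752]
```

View pics/w9o.png

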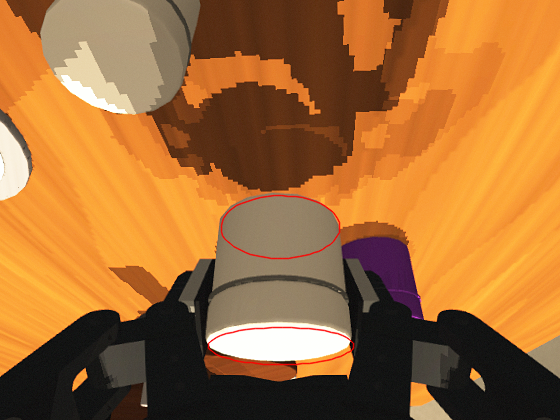

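View pics/s9.png

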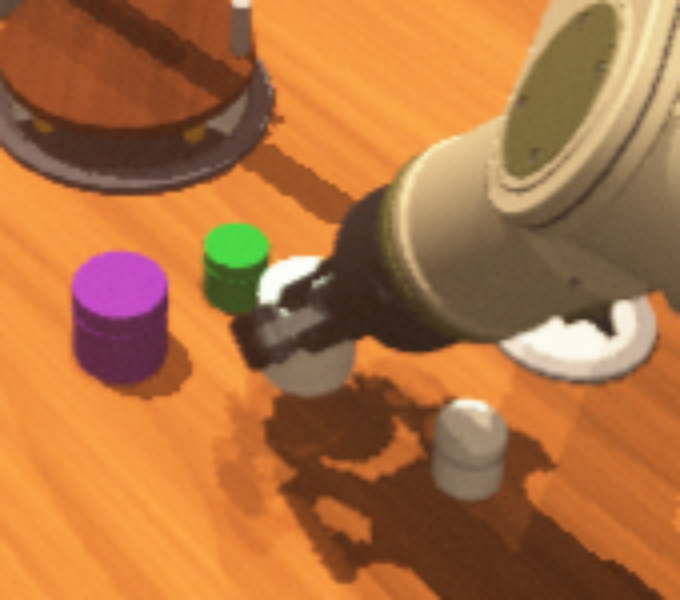

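```bash
python3 - <<'E'
from h import *
r=rot(86,40,-1); ax=Ro.from_rotvec(r).as_matrix()[:,0]
s=arm.state(); arm.move_l(s["position"]+[0,0,.09],feed=.12,rotation=r)
F=np.r_[.552,-.0155,.030+.040]+.019*ax
A=F+[0,0,.015]
for k in np.linspace(0,.14,5): assert arm.solve_ik(A-k*ax,r) is not None
arm.move_l(A-.14*ax,feed=.12,rotation=r)
s=arm.state(); print(s["time"],s["position"],s["width"]*85)
p=optics.camera_params("wrist"); im=optics.camera("wrist")[:,:,::-1].copy(); cv2.imwrite("pics/w10.png",im); np.save("pics/w10.npy",p["world_from_camera"])
im=optics.camera("scene"); cv2.imwrite("pics/s10.png",cv2.resize(im[130:330,200:400,::-1],None,fx=3,fy=3))
E
```

```text
22.3 [0.5576 0.0627 0.1774] 49.0924799580252
```

View pics/w10.png

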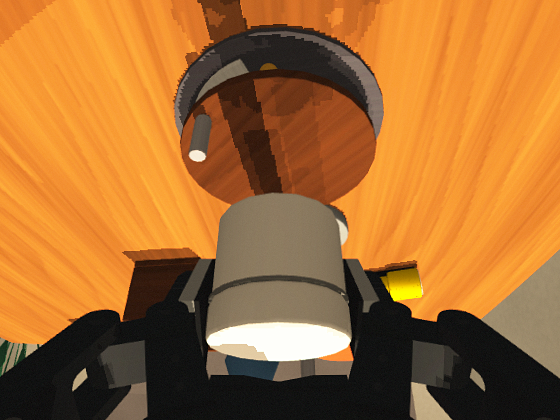

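View pics/s10.png

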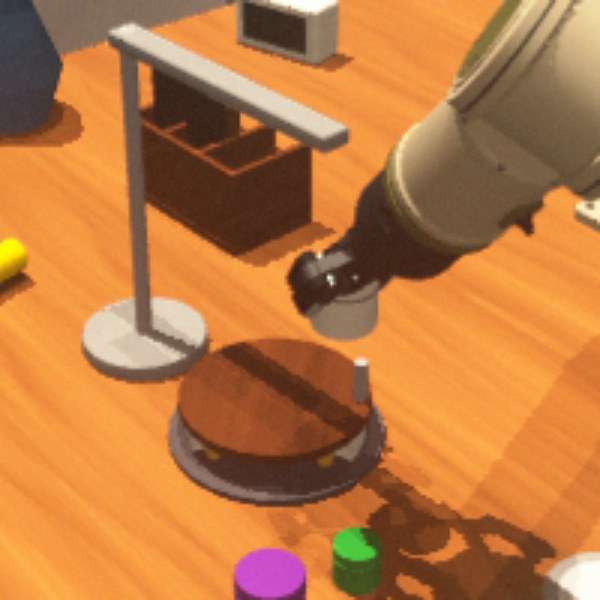

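```bash
python3 - <<'E'
from h import *
r=rot(86,40,-1); ax=Ro.from_rotvec(r).as_matrix()[:,0]
F=np.r_[.552,-.0155,.030+.040]+.019*ax
A=F+[0,0,.015]
print(arm.move_l(A-.03*ax,feed=.10,rotation=r,until_force=6))
im=optics.camera("scene"); cv2.imwrite("pics/s11.png",cv2.resize(im[130:330,200:400,::-1],None,fx=3,fy=3))
im=optics.camera("wrist"); cv2.imwrite("pics/w11.png",im[:,:,::-1])
print(arm.state()["time"])
E
```

```text
False
23.75
```

View pics/s11.png

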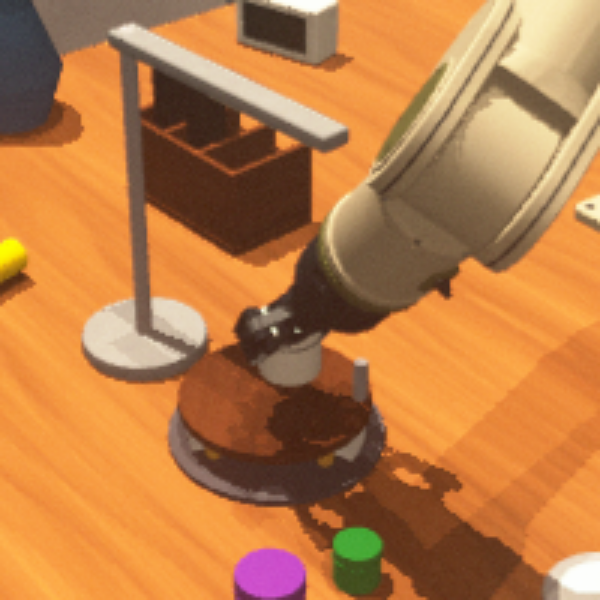

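View pics/w11.png

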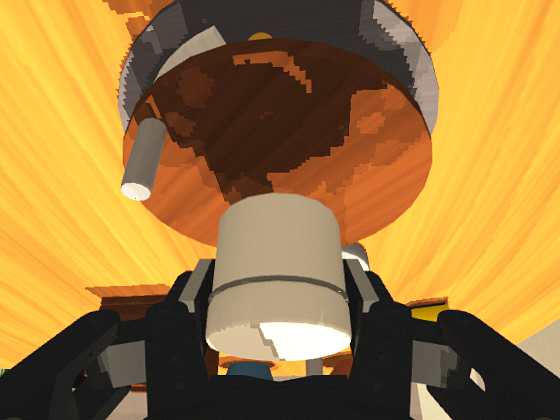

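```bash
python3 - <<'E'
from h import *
im=optics.camera("top"); cv2.imwrite("pics/t11.png",cv2.resize(im[130:290,160:360,::-1],None,fx=3.8,fy=3.7))
E
```

```text
(no output)
```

View pics/t11.png

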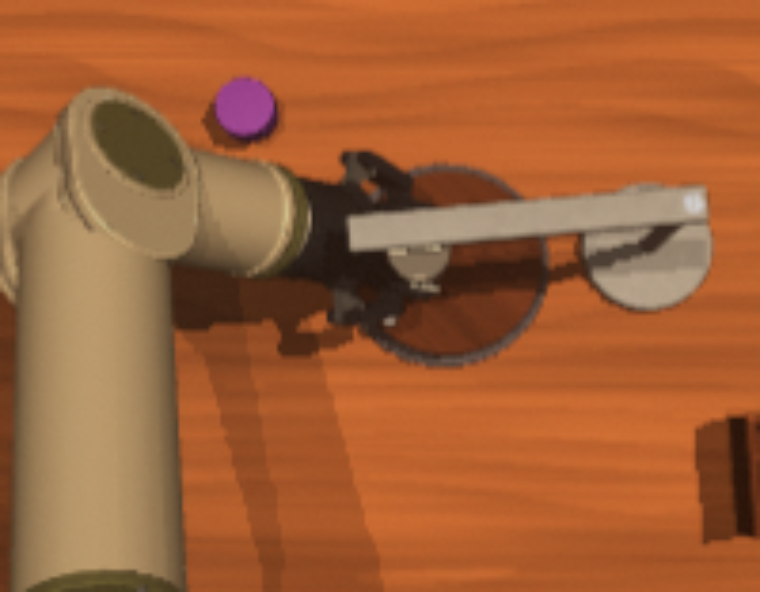

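```bash
python3 - <<'E'
from h import *
r=rot(86,40,-1); ax=Ro.from_rotvec(r).as_matrix()[:,0]
F=np.r_[.552,-.0155,.030+.040]+.019*ax
A=F+[0,0,.012]
print(arm.move_l(A,feed=.08,rotation=r,until_force=6))
arm.sleep(.2); s=arm.state(); f0=s["wrist_force"]; print(s["time"],f0)
print(arm.move_l(F+[0,0,.004],feed=.03,until_force=4))
b=False
for dz in (.002,.001,0,-.001,-.002,-.003,-.004):
    b=arm.move_l(F+[0,0,dz],feed=.01,until_force=3); s=arm.state(); print(dz,b,s["position"][2]-F[2],s["wrist_force"]-f0,s["width"]*85)
    if b or (s["wrist_force"]-f0)[2]>2.5: break
print(s["time"])
im=optics.camera("scene"); cv2.imwrite("pics/s12.png",cv2.resize(im[170:320,220:390,::-1],None,fx=4,fy=4))
im=optics.camera("wrist"); cv2.imwrite("pics/w12.png",im[:,:,::-1]); np.save("pics/w12.npy",optics.camera_params("wrist")["world_from_camera"])
E
```

```text
False
24.5583 [ 0.5125  0.1006 -1.4463]
False
0.002 False 0.0019805564785644325 [ 0.3181 -0.0887  0.6431] 48.86714065328074
0.001 False 0.0009672253282855606 [-0.0436 -0.316   0.9643] 48.52845521110882
0 False -1.4630163408080321e-05 [-0.9811 -0.1541  0.3335] 48.74990843889392
-0.001 False -0.00020967543327041205 [-4.1997  0.8524  9.6202] 48.84769004372111
26.075
```

View pics/s12.png

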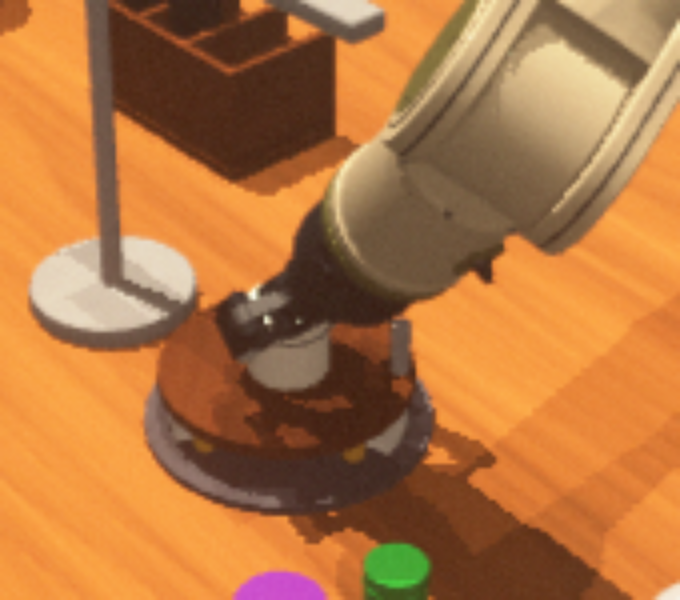

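View pics/w12.png

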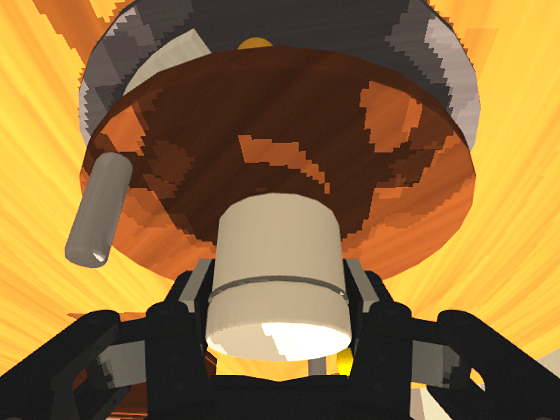

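```bash
python3 - <<'E'
from h import *
p=optics.camera_params("wrist"); im=cv2.imread("pics/w12.png"); S=(.552,-.0155)
draw(im,p,circ(S,.040,.078),(255,255,0),1); draw(im,p,circ(S,.040,.0245),(0,0,255),1)
cv2.imwrite("pics/w12o.png",im)
s=arm.state(); print(s["wrist_force"])
E
```

```text
[-2.6843  1.9971  7.7424]
```

View pics/w12o.png

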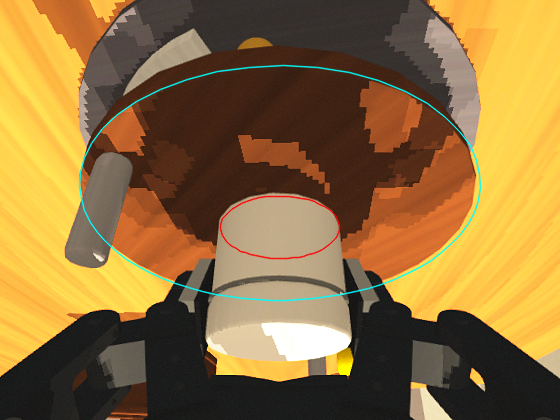

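```bash
python3 - <<'E'
from h import *
s=arm.state(); P=s["position"]; r=rot(86,40,-1); ax=Ro.from_rotvec(r).as_matrix()[:,0]
arm.move_l(P+[0,0,.0006],feed=.01); print(arm.state()["wrist_force"])
arm.release(); arm.sleep(.2); s=arm.state(); print(s["time"],s["wrist_force"],s["width"])
im=optics.camera("scene"); cv2.imwrite("pics/s13.png",cv2.resize(im[170:320,220:390,::-1],None,fx=4,fy=4))
im=optics.camera("wrist"); cv2.imwrite("pics/w13.png",im[:,:,::-1])
E
```

```text
[ 0.9536  0.2087 -1.5186]
27.1167 [-0.9393 -0.6132 -0.609 ] 0.9979709364652908
```

View pics/w13.png

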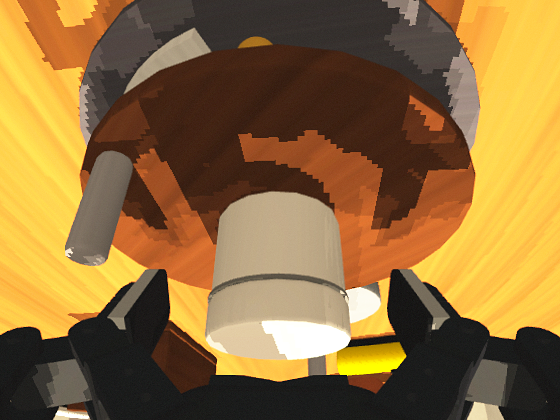

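View pics/s13.png

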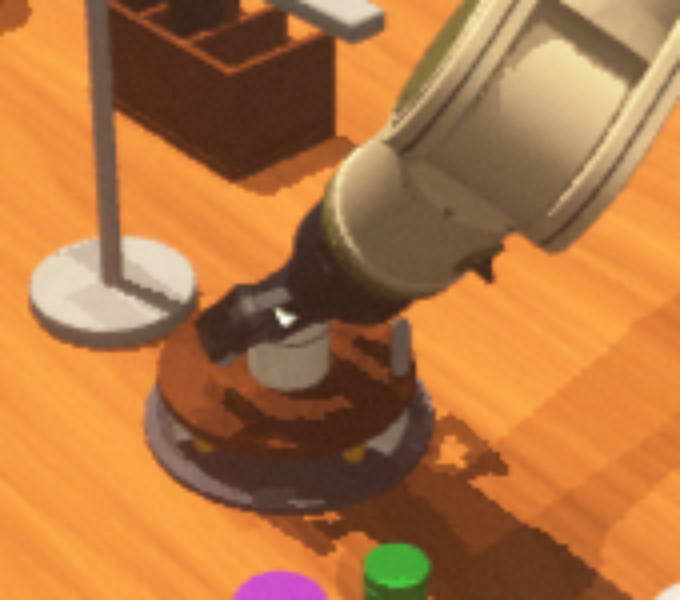

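Released cleanly, with the tin standing in the middle. I'll retreat along the tool axis now.

```bash
python3 - <<'E'
from h import *
s=arm.state(); P=s["position"]; r=rot(86,40,-1); ax=Ro.from_rotvec(r).as_matrix()[:,0]
print(arm.move_l(P-.06*ax,feed=.06,until_force=5)); print(arm.move_l(P-.20*ax,feed=.15)); arm.sleep(.4)
s=arm.state(); print(s["time"],s["wrist_force"],s["position"])
p=optics.camera_params("wrist"); im=optics.camera("wrist")[:,:,::-1].copy(); 
raw=im.copy()
S=(.552,-.0155)
for z,R_ in ((.04,.078),(.04,.0245),(.088,.025)): draw(im,p,circ(S,z,R_),(0,0,255),1)
cv2.imwrite("pics/w14.png",np.hstack([raw,im])[:300,::1][:, :].copy() if 0 else cv2.resize(np.hstack([raw[0:330,130:430],im[0:330,130:430]]),None,fx=1.3,fy=1.3))
sc=optics.camera("scene"); cv2.imwrite("pics/s14.png",cv2.resize(sc[170:320,220:390,::-1],None,fx=4,fy=4))
for c in ("scene","wrist"):
    for t in("tin","coaster","torch","organiser"): print(c,t,[(np.round(d["point"],3),round(d["conf"],2)) for d in nets.look_for(c,t)[:4]])
E
```

```text
False
False
29.85 [ 0.1101  0.2399 -0.2942] [0.5602 0.1004 0.2089]
scene tin [(array([0.69 , 0.162, 0.046]), 0.88), (array([ 0.564, -0.005,  0.075]), 0.87), (array([0.6  , 0.325, 0.031]), 0.84), (array([0.608, 0.158, 0.03 ]), 0.56)]
scene coaster [(array([0.482, 0.277, 0.006]), 0.82), (array([0.569, 0.009, 0.039]), 0.5)]
scene torch [(array([ 0.684, -0.321,  0.028]), 0.95)]
scene organiser [(array([ 0.403, -0.311,  0.068]), 0.67)]
wrist tin [(array([0.683, 0.136, 0.047]), 0.82), (array([0.554, 0.003, 0.08 ]), 0.66)]
wrist coaster [(array([0.555, 0.015, 0.039]), 0.58)]
wrist torch [(array([ 0.659, -0.324,  0.022]), 0.68), (array([ 0.402, -0.308,  0.071]), 0.36)]
wrist organiser [(array([ 0.405, -0.31 ,  0.071]), 0.76)]
```

View pics/w14.png

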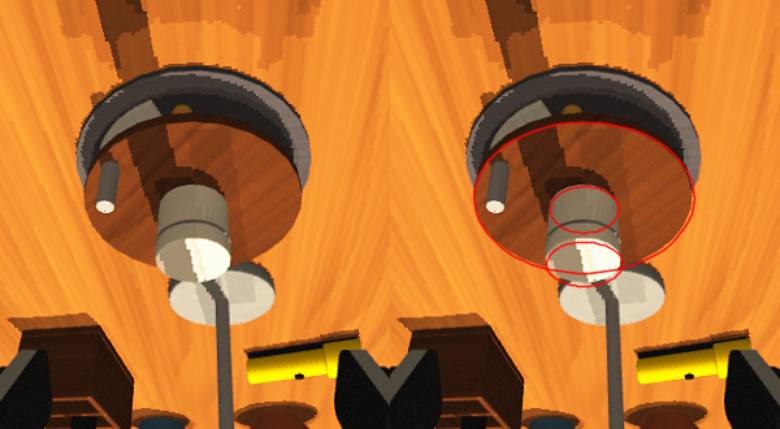

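View pics/s14.png

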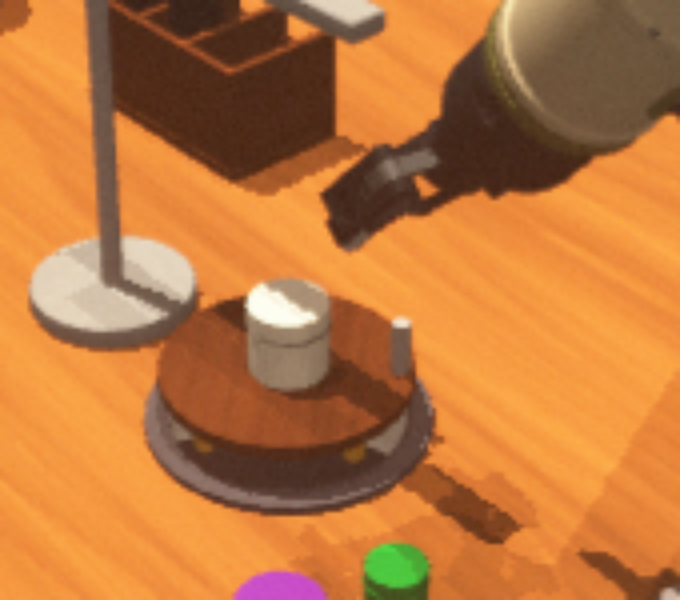

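```bash
python3 - <<'E'
from h import *
print(arm.sign_off(), arm.state()["time"])
E
```

```text
the job is handed in; nothing more can be done
the job is handed in; nothing more can be done
```

I turned the stand until all four feet were down, set the larger white tin in the middle of it, let go and handed the job in. The last clock reading before hand-in was about 30 s of the 67 s allowed.

- **Turning the stand:** I pushed the handle counter-clockwise by about 40° with the closed fingers, using a few newtons. The handle ended at about 137°, inside the seated range I estimated from the pictures (about 130 to 149°). I did not push on to a stop to confirm that range.
- **Level check:** A fit to the wrist picture put the stand's base about 5 mm above the cabinet, tilted about 0.01 rad. The earlier fit, before the last few degrees of turn, gave 0.02 rad. The tin touched down within 0.3 mm of where a seated stand's top should be.
- **Placing the tin:** I gripped it at 25 N with the hand leaning 40°, and it touched the stand with about 10 N. After I let go and backed away, it stood upright within about 3 mm of the stand's centre.
- **Lamp and the rest:** I felt no unexpected forces on the way in or out, and the lamp was not touched in any picture. The organiser and torch were within 2 mm of their first positions in the scene camera. The coaster was about 5 mm off, measured with a different camera than at the start.
- **Disagreement:** My estimates of the plate and stand centre differed by 3 to 5 mm between cameras. I used a middle value.

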